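# Find the filter wheel's hidden notch by feel and pin it

### The job

Lock the wheel inside the round grey filter-wheel box: turn the black fluted knob clockwise (seen from above) until you feel the turning resistance dip as the wheel drops into its one hidden notch, and let go of it there. Then gently press the flat-headed steel lock pin beside the knob fully home, and leave the other things on the bench where they are.

Things in the scene. Friction and masses are not known exactly. Their poses are not given: they have to be found in the camera images.
- filter_box: Grey round drum, 172 mm across, 48 mm high over the bench, on a 190 x 190 x 8 mm foot plate bolted down (it cannot move). Origin at the centre of its underside; z up, and the knob's axis. The lock pin stands 60 mm from that axis along the box's own -x. A round port, 12 mm long, sticks out at +x. The wheel inside cannot be seen.
- knob_grip (a point): Point on the knob's axis, half-way up the knob, 89 mm above the bench; fixed to the box, does not turn with the knob. The knob is a black fluted cylinder without any mark, 38 mm across, 34 mm high (72 to 106 mm above the bench), on an 18 mm neck; it can be gripped from above at any yaw. It turns against about 0.07 Nm of even friction.
- knob_top (a point): Centre of the knob's top, fixed to the box. The one notch lies 0.3 to 1.4 rad ahead, clockwise from above, new each time. From 0.08 rad before its middle the knob's resistance drops to a pull forward of up to about 0.2 Nm; past the middle it resists with about 0.3 Nm, fading over 0.08 rad. Let go within 0.05 rad of the middle it centres itself. Nothing stops it: if passed, turn back.
- lock_pin: Steel pin with a flat round head, 20 mm across, 4 mm thick; origin at the centre of the head's upper face, 64 mm above the bench when raised, z up. It slides down 8 mm at about 2 N, until the head rests on its bush (face at 56 mm), and stays where left. After 2 mm it is stopped by the wheel unless that is near the notch's middle. Never press it with more than 30 N.
- dropper_5: Small brown dropper bottle with a green cap, 25 x 25 x 65 mm, standing loose next to the box; origin at the centre of its underside. A bystander.
- petri_1: Lidded petri dish, 62 mm across, 13 mm high, lying loose next to the box; origin at the centre of its underside. A bystander.
- marker_pen: Marker pen, 17 x 135 x 16 mm, lying loose next to the box; origin under its middle. A bystander.

How it is judged:
By the outcome, as a careful person would: the job done as asked, in the order asked, and still so for the second after the job is handed in, with the robot touching nothing.
It also fails if it takes over 72 s, if anything falls off the work surface, if the arm or the gripper's body presses on something with over 40 N, if the wrist force passes 120 N, or if a joint passes its speed limit or range.

### The arm

A 6-joint arm with a two-finger parallel gripper is mounted at the origin on a cart in front of the work surface, level with it; the furniture and walls round the work are solid. World frame = base frame: x ahead of the robot, y to its left, z up, the work surface at z = 0. Lengths are in m, angles in rad, forces in N, time in s.
With the tool pointing down it reaches from about 0.375 to 0.9 m from the base axis. Payload 3.1 kg.
Tool frame: the origin (TCP) lies at the very end of the fingers, on their centre line; the grasp point (between the pads) lies 19 mm behind it; y points along the fingers, x is the direction in which the jaws open and shut, and the axes are right-handed (so a half turn about y gives the same grasp; the last joint's range is limited). The gripper opens to 87 mm and grips with 3 to 60 N. Pads are 19 mm wide; open, the fingers measure 117 mm over their backs; the gripper's body (75 mm by 190 mm) begins 51 mm behind the grasp point.
Start: joints at [1.159, 0.527, 1.433, -0, 1.181, -0.178], TCP at [0.145, 0.608, 0.223] pointing down, gripper open.
Joint ranges: [-3.08, 3.08], [-0.75, 2.2], [0.22, 2.44], [-1.43, 4.57], [0, 2.65], [-2.85, 2.85]. Speed limits (rad/s): [2.79, 2.79, 3.14, 3.14, 3.14, 3.14].

### API

Orientations are given as a unit quaternion [x, y, z, w].
In Python, from rig import robot gives the robot as it stands.
- The arm moves only by the shell command python3 -m creep 'ROWS' [FORCE]. ROWS is JSON, a list of rows, each a list of 3 entries, a list of its own where there are three numbers: the shift along the tool's x, y, z in mm, then the turn about the tool's y in rad, then the opening, from 0 (shut) to 1 (fully open). A call has 1 to 8 rows; each row shifts and turns the commanded pose from where the row before left it, along the tool's axes as they then stand; what a row does not reach is not made up. A row lasts 1/10 s, in which the tool goes at most 50 mm and 8.59 degrees, less where a joint would pass 70% of its speed; a pose out of reach is approached as far as the arm can. A call with a gripper value outside its range is refused whole. The fingers move at their own pace and stop on an object; FORCE is the grip in N (left out, the last holds). Time passes only in rows, so rows that do not move let the fingers close. It gives the time, the measured TCP pose, the force and the opening at its end, in the units of the state.
- robot.get_obs(): the state, without advancing time (a new reading comes with each control period).
- robot.camera(name): name is "side" or "top" or "wrist"; returns a dict with "pixels" (400x640x3 uint8, red, green, blue), "fx", "fy", "cx", "cy" (pixels), "position" and "rotation" of the camera in the world. Camera axes: x right, y up, looking along -z (the intrinsics and any distortion apply to the point x, -y, -z); pixel columns grow to the right and rows downward; lengths in m; the calibration is good to about 2 mm. A picture is of the moment at which its call begins. There is no depth.
- robot.hand_in(): hands the job in, once; it reports no verdict.
The state is a dict: "time": time; "q": joint angles; "joint_velocities": joint speeds; "joint_torque": joint torques, N m; "position": TCP position; "tool_rot": TCP orientation; "ft_force": force on the tool from outside, world axes, zero at the start; "moment": the same for the moment, N m; "grip_width": finger opening in m.
Only numpy, scipy, OpenCV 4.12 (cv2) and the standard library are available. Lean on these libraries where they do the work, as an engineer would, in place of code of your own. Each camera call takes 0.05 s, during which the arm holds its last target.

## Working session

There is one attempt and no reset: what is moved stays moved. The work goes in short steps, Python scripts to look and compute and a shell command to move; the robot and the scene stay as the last step left them, time stands still between calls to the robot, and variables do not carry over. Pictures are saved under pics/ and viewed, and the job is handed in when it is done.

```bash
mkdir -p pics; ls
python3 - <<'E'
from rig import robot
import cv2
o=robot.get_obs(); print(o)
for n in ("side","top","wrist"):
    c=robot.camera(n); print(n,{k:v for k,v in c.items() if k!="pixels"})
    cv2.imwrite(f"pics/{n}0.png",c["pixels"][:,:,::-1])
E
```

```text
pics
{'time': 0.0, 'q': array([ 1.15848925e+00,  5.28473860e-01,  1.43389581e+00, -1.45534079e-05,
        1.18136521e+00, -1.78481877e-01]), 'joint_velocities': array([ 0.00203408, -0.00058598,  0.00122679, -0.00025893,  0.00085614,
       -0.00045691]), 'joint_torque': array([ 9.29249436e-04, -4.40049040e+01, -1.76594031e+01,  6.31389976e-02,
        5.81786467e-02, -1.94205504e-04]), 'position': array([0.14448307, 0.60732829, 0.22156896]), 'tool_rot': array([ 0.55526909,  0.43759878, -0.43893085, -0.55454779]), 'ft_force': array([-0.24452229, -0.28220084,  0.95375729]), 'moment': array([-0.02377006,  0.01695465, -0.0155198 ]), 'grip_width': 0.08690271562407904}
side {'fx': 500.2626465299937, 'fy': 500.2626465299937, 'cx': 317.4199645728887, 'cy': 210.39685750577834, 'position': array([0.50093426, 0.81298203, 0.58394079]), 'rotation': array([-0.03762605,  0.47290993,  0.87793278, -0.06461048])}
top {'fx': 426.4084595298947, 'fy': 426.4084595298947, 'cx': 315.16177006735734, 'cy': 195.72187089052275, 'position': array([0.50597802, 0.05799147, 0.95026706]), 'rotation': array([-0.04183999,  0.03949226,  0.70969163, -0.70215922])}
wrist {'fx': 322.7464157248564, 'fy': 322.7464157248564, 'cx': 322.28975372997576, 'cy': 200.3620470486244, 'position': array([0.07812894, 0.62393941, 0.38294767]), 'rotation': array([-0.10163128, -0.07909035,  0.61502571,  0.77791978])}
```

View pics/side0.png

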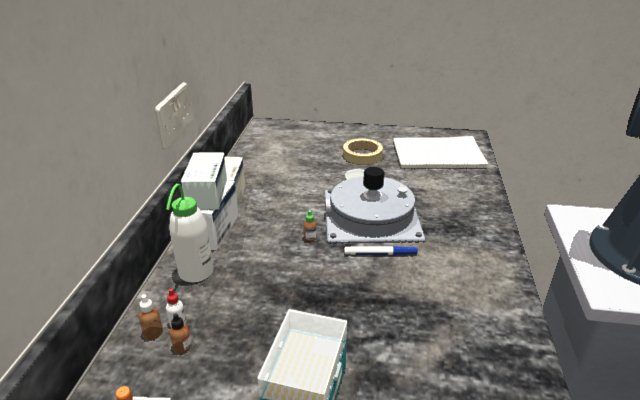

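View pics/top0.png

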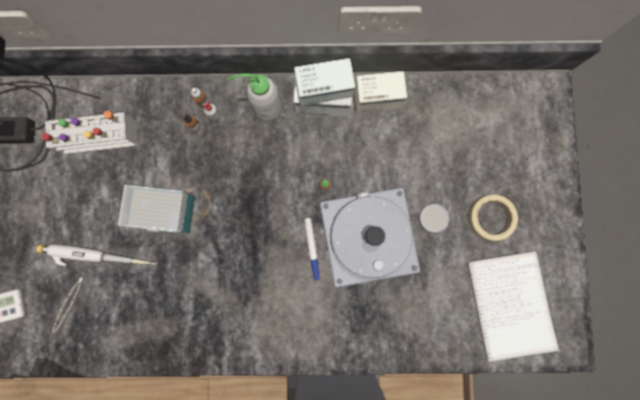

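View pics/wrist0.png

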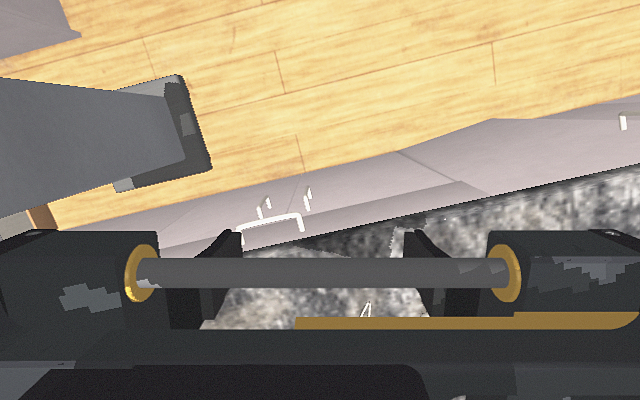

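The side picture shows the knob at about (373,178) and the pin at (402,191). In the top picture the knob is at (374,236) and the pin at (379,265). The pen, dropper and petri dish stand around the box. I'll zoom in and measure next.

```bash
cat > h.py <<'E'
import numpy as np, cv2
from scipy.spatial.transform import Rotation as R
CAM={'side':(500.2626,317.42,210.3969,[0.50093426,0.81298203,0.58394079],[-0.03762605,0.47290993,0.87793278,-0.06461048]),
'top':(426.40846,315.16177,195.72187,[0.50597802,0.05799147,0.95026706],[-0.04183999,0.03949226,0.70969163,-0.70215922])}
def ray(cam,u,v):
    f,cx,cy,p,q=CAM[cam]
    d=R.from_quat(q).apply([(u-cx)/f,-(v-cy)/f,-1.]); return np.array(p),d
def atz(cam,u,v,z):
    p,d=ray(cam,u,v); return p+d*(z-p[2])/d[2]
def proj(cam,P):
    f,cx,cy,p,q=CAM[cam]
    c=R.from_quat(q).inv().apply(np.array(P)-p); return cx+f*c[0]/-c[2], cy+f*c[1]/c[2]
def tri(uv1,uv2):
    p,d=ray('top',*uv1);q,e=ray('side',*uv2)
    d=d/np.linalg.norm(d);e=e/np.linalg.norm(e)
    s=np.linalg.lstsq(np.c_[d,-e],q-p,rcond=None)[0]
    return (p+d*s[0]+q+e*s[1])/2,np.linalg.norm(p+d*s[0]-q-e*s[1])
E
python3 - <<'E'
import cv2
t=cv2.imread('pics/top0.png')[180:292,300:460]
cv2.imwrite('pics/topz.png',cv2.resize(t,None,fx=5,fy=5,interpolation=cv2.INTER_CUBIC))
t=cv2.imread('pics/side0.png')[150:260,300:440]
cv2.imwrite('pics/sidez.png',cv2.resize(t,None,fx=5,fy=5,interpolation=cv2.INTER_CUBIC))
from h import *
print(atz('top',374,236,.106),atz('top',379,265,.064))
print(tri((374,236),(373.5,171)),tri((379,265),(402,191)))
E
```

```text
[ 0.52242764 -0.05481574  0.106     ] [ 0.46387827 -0.06912677  0.064     ]
(array([ 0.52265775, -0.05441622,  0.10896091]), np.float64(0.0005755600793370126)) (array([ 0.4635624 , -0.06983479,  0.0590586 ]), np.float64(0.00016211107926374882))
```

View pics/topz.png

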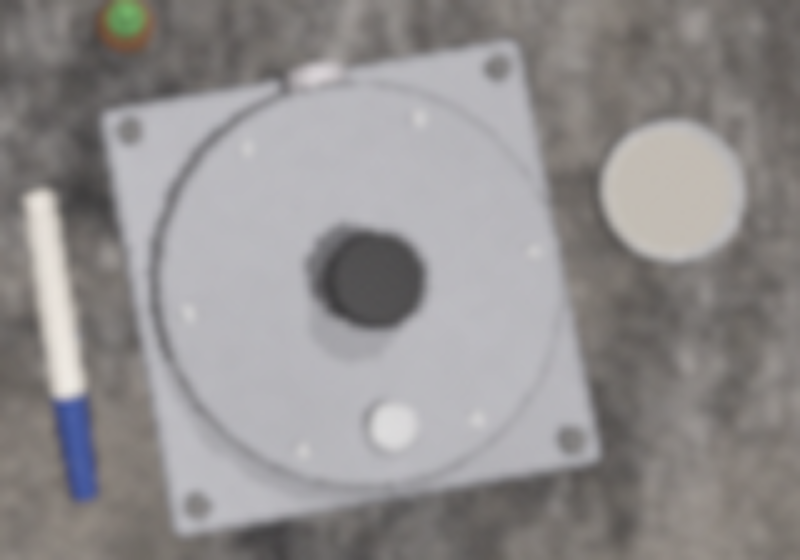

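View pics/sidez.png

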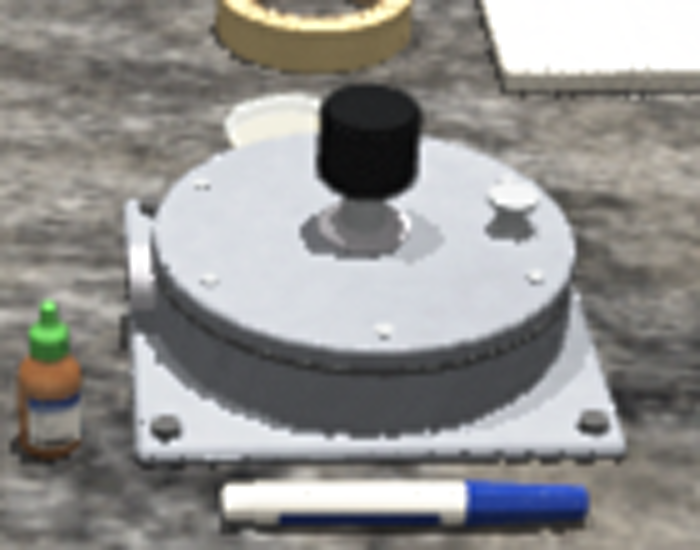

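Run:
```python
from h import *
T=lambda x,y:(300+(x-2)/5,180+(y-2)/5)
S=lambda x,y:(300+(x-2)/5,150+(y-2)/5)
C=[atz('top',*T(*c),.008) for c in [(101,112),(516,40),(602,461),(178,535)]]
print(np.round(C,4),np.mean(C,0),[np.linalg.norm(C[i]-C[i-1]) for i in range(4)])
e=(C[0]-C[3]+C[1]-C[2]);print('yaw',np.arctan2(e[1],e[0]))
print('knob top',atz('top',*T(376,279),.106),atz('side',*S(370,108),.106),tri(T(376,279),S(370,108)))
print('pin',atz('top',*T(394,426),.064),atz('side',*S(513,194),.064),tri(T(394,426),S(513,194)))
Cs=[atz('side',*S(*c),.008) for c in [(135,455),(625,450)]];print('side corners',Cs)
from rig import robot
o=robot.get_obs();r=R.from_quat(o['tool_rot']);print(r.as_matrix())
```

```text
[[ 0.6008  0.0504  0.008 ]
 [ 0.631  -0.1348  0.008 ]
 [ 0.4457 -0.166   0.008 ]
 [ 0.4159  0.0191  0.008 ]] [ 0.52333018 -0.05782185  0.008     ] [np.float64(0.18751871688642185), np.float64(0.18770040848308403), np.float64(0.18792058456367006), np.float64(0.1874939405935933)]
yaw 0.16696488471341733
knob top [ 0.52358833 -0.05642245  0.106     ] [ 0.52284214 -0.05904014  0.106     ] (array([ 0.52316359, -0.05621698,  0.10755154]), np.float64(0.00078467358226836))
pin [ 0.46429645 -0.06790715  0.064     ] [ 0.46353003 -0.07183299  0.064     ] (array([ 0.46406249, -0.06754784,  0.06650565]), np.float64(0.0007029315358107808))
side corners [array([0.60101452, 0.0500087 , 0.008     ]), array([0.41524799, 0.020036  , 0.008     ])]
[[ 2.31638130e-01 -6.61541478e-04 -9.72801798e-01]
 [ 9.72800553e-01 -1.58108247e-03  2.31638909e-01]
 [-1.69131862e-03 -9.99998531e-01  2.77308928e-04]]
```

```bash
python3 -m creep '[[[-15,0,-14],0,1],[[-30,0,-28],0,1],[[-34,0,-32],0,1],[[-34,0,-32],0,1],[[-34,0,-32],0,1],[[-34,0,-32],0,1],[[-34,0,-32],0,1],[[-34,0,-32],0,1]]' && python3 -m creep '[[[-34,0,-32],0,1],[[-34,0,-32],0,1],[[-34,0,-32],0,1],[[-34,0,-32],0,1],[[-34,0,-32],0,1],[[-34,0,-32],0,1],[[-34,0,-32],0,1],[[-34,0,-32],0,1]]'
cat > st.py <<'E'
from rig import robot
from h import *
import sys
def st(goal=None):
    o=robot.get_obs(); m=R.from_quat(o['tool_rot'])
    x=m.as_matrix()[:,0]; yaw=np.arctan2(x[1],x[0])
    print('t%.2f'%o['time'],'p',np.round(o['position']*1000,1),'yaw%.4f'%yaw,'tilt',np.round(m.as_matrix()[:,1],3),'F',np.round(o['ft_force'],1),'M',np.round(o['moment'],3),'w%.4f'%o['grip_width'],'q6 %.3f tau6 %.3f'%(o['q'][5],o['joint_torque'][5]))
    if goal is not None: print('delta tool mm',np.round(m.inv().apply(np.array(goal)-o['position'])*1000,1))
    return o
if __name__=='__main__':
    st([float(a) for a in sys.argv[1:4]] if len(sys.argv)>1 else None)
E
python3 st.py .5232 -.057 .13
```

```text
time: 0.95
position: [0.3152, 0.3099, 0.2226]
tool_rot: [0.555, 0.438, -0.438, -0.555]
ft_force: [1.5, 0.2, -0.4]
grip_width: 0.0871
time: 1.75
position: [0.5012, -0.0142, 0.2225]
tool_rot: [-0.555, -0.438, 0.438, 0.555]
ft_force: [0.5, -0.2, -0.5]
grip_width: 0.0871
t1.75 p [501.2 -14.2 222.5] yaw1.3364 tilt [-0.  0. -1.] F [ 0.5 -0.2 -0.5] M [ 0.059 -0.056  0.041] w0.0871 q6 -1.588 tau6 0.450
delta tool mm [-36.5  92.5 -31.3]
```

```bash
python3 -m creep '[[[-18,15,-15],0,1],[[-10,30,-8],0,1],[[0,30,0],0,1],[[0,15,0],0,1],[[0,0,0],0,1],[[0,0,0],0,1]]' >/dev/null
python3 st.py .5232 -.057 .075
python3 - <<'E'
from rig import robot
import cv2
for n in ("side","top","wrist"):
    c=robot.camera(n)
    if n=='wrist':print(n,{k:v for k,v in c.items() if k!="pixels"})
    cv2.imwrite(f"pics/{n}1.png",c["pixels"][:,:,::-1])
E
```

```text
t2.35 p [516.7 -44.9 132.6] yaw1.3370 tilt [-0.  0. -1.] F [ 0.8  0.8 -0. ] M [ 0.025 -0.007 -0.004] w0.0872 q6 -1.639 tau6 0.001
delta tool mm [-10.2  57.6  -9.2]
wrist {'fx': 322.7464157248564, 'fy': 322.7464157248564, 'cx': 322.28975372997576, 'cy': 200.3620470486244, 'position': array([ 0.45060487, -0.02867754,  0.29467531]), 'rotation': array([-0.10207717, -0.08058149,  0.61495892,  0.77776115])}
```

View pics/side1.png

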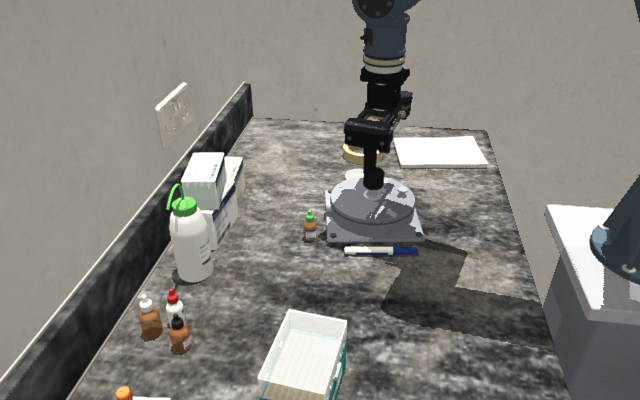

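View pics/wrist1.png

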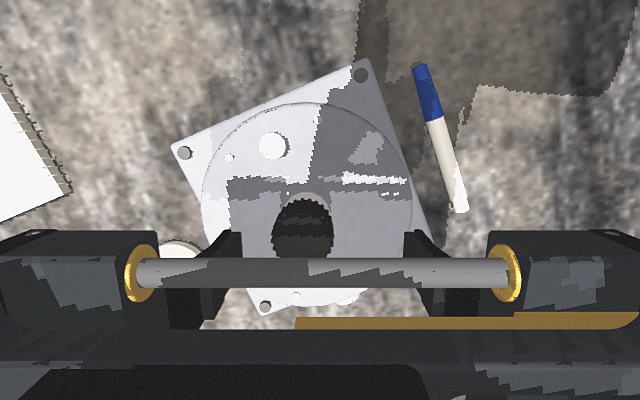

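The side picture shows the fingers above the knob at (373,178). The wrist picture shows the knob at about (302,228) between the fingers but off-centre, and the pin head at (273,146). I'll cross-check both positions with the wrist camera.

```bash
python3 - <<'E'
from h import *
CAM['wrist']=(322.746,322.29,200.362,[0.45060487,-0.02867754,0.29467531],[-0.10207717,-0.08058149,0.61495892,0.77776115])
print('pin',atz('wrist',273,146,.064)); print(proj('wrist',[.5232,-.057,.106]),proj('wrist',[.464,-.067,.064]))
E
python3 - <<'E'
import cv2
t=cv2.imread('pics/wrist1.png')[120:280,200:420]
cv2.imwrite('pics/wristz.png',cv2.resize(t,None,fx=3.6,fy=3.6))
E
```

```text
pin [ 0.46370028 -0.06769099  0.064     ]
(np.float64(305.08967709904), np.float64(241.70618471959597)) (np.float64(274.05455873624453), np.float64(146.18860154236756))
```

View pics/wristz.png

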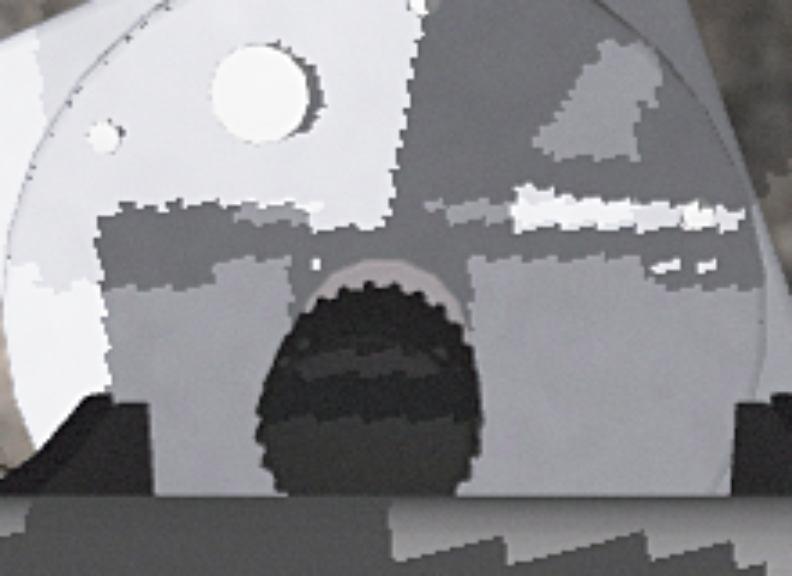

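The wrist camera agrees with the other views to within about 1 mm. Next I align and go down.

```bash
python3 -m creep '[[[-6,0,-5],0,1],[[-5,0,-4],0,1],[[0,0,0],0,1],[[0,0,0],0,1]]' >/dev/null
python3 st.py .523 -.0576 .075
```

```text
t2.90 p [523.  -58.1 132.8] yaw1.3364 tilt [ 0. -0. -1.] F [-1.   0.3 -0. ] M [-0.036  0.006 -0.006] w0.0877 q6 -1.660 tau6 -0.004
delta tool mm [ 0.5 57.8  0.1]
```

```bash
python3 -m creep '[[[0,12,0],0,1],[[0,15,0],0,1],[[0,15,0],0,1],[[0,11,0],0,1],[[0,4,0],0,1],[[0,0,0],0,1]]' >/dev/null
python3 st.py .523 -.0576 .075
python3 -m creep '[[[0,0,0],0,0.55],[[0,0,0],0,0.5],[[0,0,0],0,0.45],[[0,0,0],0,0.4],[[0,0,0],0,0.3],[[0,0,0],0,0.3],[[0,0,0],0,0.3],[[0,0,0],0,0.3]]' 12
python3 st.py
```

```text
t3.50 p [522.3 -57.5  74.7] yaw1.3371 tilt [-0.002  0.001 -1.   ] F [ 0.1 -0.2  1.2] M [ 0.016 -0.034 -0.014] w0.0870 q6 -1.660 tau6 0.000
delta tool mm [ 0.1 -0.3 -0.7]
time: 4.3
position: [0.5224, -0.0595, 0.0756]
tool_rot: [0.555, 0.438, -0.44, -0.554]
ft_force: [-2.3, -6.7, 0.1]
grip_width: 0.037
t4.30 p [522.4 -59.5  75.6] yaw1.3391 tilt [-0.001 -0.003 -1.   ] F [-2.3 -6.7  0.1] M [-1.1    0.406  0.037] w0.0370 q6 -1.660 tau6 0.034
```

```bash
python3 -m creep '[[[-1,0,0],0,0.3],[[-1,0,0],0,0.3],[[0,0,0],0,0.3],[[0,0,0],0,0.3]]' 22 >/dev/null
python3 st.py
python3 -m creep '[[[0,0,0],0.04,0.3],[[0,0,0],0.04,0.3],[[0,0,0],0,0.3]]'  >/dev/null
python3 st.py
```

```text
t4.70 p [522.4 -59.6  75.6] yaw1.3373 tilt [-0. -0. -1.] F [0.3 0.7 1.1] M [-0.133  0.139  0.114] w0.0374 q6 -1.663 tau6 0.049
t5.00 p [522.4 -59.7  75.6] yaw1.2568 tilt [-0. -0. -1.] F [-0.1 -1.3  0.3] M [-0.314  0.151 -0.176] w0.0372 q6 -1.583 tau6 -0.021
```

```bash
cat > s.py <<'E'
from rig import robot
from h import *
o=robot.get_obs(); x=R.from_quat(o['tool_rot']).as_matrix()[:,0]
print('t%.2f yaw %.4f Mz %.3f tau6 %.3f F %s v6 %.3f'%(o['time'],np.arctan2(x[1],x[0]),o['moment'][2],o['joint_torque'][5],np.round(o['ft_force'],1),o['joint_velocities'][5]))
E
python3 -m creep '[[[0,0,0],0,0.3],[[0,0,0],0,0.3]]' >/dev/null; python3 s.py
python3 -m creep '[[[0,0,0],0.02,0.3]]' >/dev/null; python3 s.py
python3 -m creep '[[[0,0,0],0.02,0.3]]' >/dev/null; python3 s.py
python3 -m creep '[[[0,0,0],0.02,0.3]]' >/dev/null; python3 s.py
python3 -m creep '[[[0,0,0],0.02,0.3]]' >/dev/null; python3 s.py
python3 -m creep '[[[0,0,0],0.02,0.3]]' >/dev/null; python3 s.py
python3 -m creep '[[[0,0,0],0.02,0.3]]' >/dev/null; python3 s.py
```

```text
t5.20 yaw 1.2572 Mz -0.082 tau6 -0.110 F [-0.6 -1.7  2. ] v6 0.001
t5.30 yaw 1.2373 Mz 0.204 tau6 0.026 F [-0.9 -0.5  0.6] v6 0.211
t5.40 yaw 1.2166 Mz 0.195 tau6 0.077 F [-0.8 -0.7  2.1] v6 0.203
t5.50 yaw 1.1962 Mz 0.258 tau6 0.072 F [-0.1 -1.5  2. ] v6 0.200
t5.60 yaw 1.1759 Mz 0.193 tau6 0.078 F [-0.5 -1.5  2.1] v6 0.200
t5.70 yaw 1.1557 Mz 0.225 tau6 0.076 F [-1.3 -2.2  2.8] v6 0.196
t5.80 yaw 1.1355 Mz 0.202 tau6 0.073 F [-0.9 -1.   2.3] v6 0.199
```

```bash
python3 -m creep '[[[0,0,0],0.02,0.3]]' >/dev/null; python3 s.py
python3 -m creep '[[[0,0,0],0.02,0.3]]' >/dev/null; python3 s.py
python3 -m creep '[[[0,0,0],0.02,0.3]]' >/dev/null; python3 s.py
python3 -m creep '[[[0,0,0],0.02,0.3]]' >/dev/null; python3 s.py
```

```text
t5.90 yaw 1.1156 Mz 0.270 tau6 0.085 F [-1.2 -1.9  2.7] v6 0.199
t6.00 yaw 1.0955 Mz 0.240 tau6 0.071 F [-1.9 -4.5  2.6] v6 0.198
t6.10 yaw 1.0755 Mz 0.182 tau6 0.085 F [-1.1 -2.4  1.8] v6 0.199
t6.20 yaw 1.0555 Mz 0.237 tau6 0.073 F [-0.8 -3.1  3.6] v6 0.198
```

```bash
python3 -m creep '[[[0,0,0],0.02,0.3]]' >/dev/null; python3 s.py
python3 -m creep '[[[0,0,0],0.02,0.3]]' >/dev/null; python3 s.py
python3 -m creep '[[[0,0,0],0.02,0.3]]' >/dev/null; python3 s.py
```

```text
t6.30 yaw 1.0355 Mz 0.198 tau6 0.079 F [-1.5 -2.4  2.3] v6 0.197
t6.40 yaw 1.0155 Mz 0.157 tau6 0.080 F [-1.8 -3.6  3.2] v6 0.198
t6.50 yaw 0.9955 Mz 0.237 tau6 0.074 F [-2.  -3.8  2.9] v6 0.198
```

```bash
python3 -m creep '[[[0,0,0],0.02,0.3]]' >/dev/null; python3 s.py
python3 -m creep '[[[0,0,0],0.02,0.3]]' >/dev/null; python3 s.py
python3 -m creep '[[[0,0,0],0.02,0.3]]' >/dev/null; python3 s.py
python3 -m creep '[[[0,0,0],0.02,0.3]]' >/dev/null; python3 s.py
```

```text
t6.60 yaw 0.9755 Mz 0.214 tau6 0.089 F [-2.5 -4.   2.9] v6 0.196
t6.70 yaw 0.9555 Mz 0.190 tau6 0.073 F [-3.3 -4.2  3.5] v6 0.200
t6.80 yaw 0.9356 Mz 0.201 tau6 0.084 F [-2.5 -4.8  3.2] v6 0.198
t6.90 yaw 0.9156 Mz 0.248 tau6 0.076 F [-2.1 -5.2  2.9] v6 0.198
```

```bash
python3 -m creep '[[[0,0,0],0.02,0.3]]' >/dev/null; python3 s.py
python3 -m creep '[[[0,0,0],0.02,0.3]]' >/dev/null; python3 s.py
python3 -m creep '[[[0,0,0],0.02,0.3]]' >/dev/null; python3 s.py
python3 -m creep '[[[0,0,0],0.02,0.3]]' >/dev/null; python3 s.py
```

```text
t7.00 yaw 0.8956 Mz 0.200 tau6 0.078 F [-3.  -4.6  3. ] v6 0.198
t7.10 yaw 0.8756 Mz 0.212 tau6 0.084 F [-2.8 -5.3  3.8] v6 0.197
t7.20 yaw 0.8556 Mz 0.213 tau6 0.074 F [-2.9 -4.6  3.5] v6 0.200
t7.30 yaw 0.8357 Mz 0.221 tau6 0.089 F [-2.  -5.   3.8] v6 0.198
```

```bash
python3 -m creep '[[[-0.5,0,-0.1],0.02,0.3]]' >/dev/null; python3 s.py
python3 -m creep '[[[-0.5,0,-0.1],0.02,0.3]]' >/dev/null; python3 s.py
python3 -m creep '[[[0,0,0],0.02,0.3]]' >/dev/null; python3 s.py
python3 -m creep '[[[0,0,0],0.02,0.3]]' >/dev/null; python3 s.py
```

```text
t7.40 yaw 0.8150 Mz 0.226 tau6 0.082 F [-1.6 -2.5  2.8] v6 0.187
t7.50 yaw 0.7946 Mz 0.180 tau6 0.079 F [ 0.2 -0.2  2.9] v6 0.189
t7.60 yaw 0.7749 Mz 0.173 tau6 0.073 F [-1.5 -0.5  2.9] v6 0.198
t7.70 yaw 0.7552 Mz 0.148 tau6 0.070 F [-1.  -0.2  3.7] v6 0.198
```

```bash
python3 -m creep '[[[0,0,0],0.02,0.3]]' >/dev/null; python3 s.py
python3 -m creep '[[[0,0,0],0.02,0.3]]' >/dev/null; python3 s.py
python3 -m creep '[[[0,0,0],0.02,0.3]]' >/dev/null; python3 s.py
python3 -m creep '[[[0,0,0],0.02,0.3]]' >/dev/null; python3 s.py
```

```text
t7.80 yaw 0.7352 Mz 0.187 tau6 0.082 F [ 0.3 -0.4  3.1] v6 0.197
t7.90 yaw 0.7152 Mz 0.179 tau6 0.067 F [0.1 0.4 2.5] v6 0.197
t8.00 yaw 0.6951 Mz 0.158 tau6 0.078 F [-0.2  1.   2.1] v6 0.198
t8.10 yaw 0.6751 Mz 0.218 tau6 0.069 F [-0.1  2.1  3. ] v6 0.198
```

Turned 0.66 rad so far and the resistance is still even.

```bash
python3 -m creep '[[[0,0,0],0.02,0.3]]' >/dev/null; python3 s.py
python3 -m creep '[[[0,0,0],0.02,0.3]]' >/dev/null; python3 s.py
python3 -m creep '[[[0,0,0],0.02,0.3]]' >/dev/null; python3 s.py
python3 -m creep '[[[0,0,0],0.02,0.3]]' >/dev/null; python3 s.py
```

```text
t8.20 yaw 0.6550 Mz 0.186 tau6 0.071 F [0.1 2.2 3.4] v6 0.198
t8.30 yaw 0.6350 Mz 0.223 tau6 0.078 F [1.2 1.9 3.2] v6 0.198
t8.40 yaw 0.6151 Mz 0.180 tau6 0.066 F [-0.4  2.   3. ] v6 0.198
t8.50 yaw 0.5952 Mz 0.207 tau6 0.080 F [0.3 2.5 3.9] v6 0.197
```

```bash
python3 -m creep '[[[0,0,0],0.02,0.3]]' >/dev/null; python3 s.py
python3 -m creep '[[[0,0,0],0.02,0.3]]' >/dev/null; python3 s.py
python3 -m creep '[[[0,0,0],0.02,0.3]]' >/dev/null; python3 s.py
python3 -m creep '[[[0,0,0],0.02,0.3]]' >/dev/null; python3 s.py
```

```text
t8.60 yaw 0.5751 Mz 0.184 tau6 0.066 F [1.3 2.5 3.7] v6 0.197
t8.70 yaw 0.5551 Mz 0.211 tau6 0.073 F [0.6 3.7 3.1] v6 0.199
t8.80 yaw 0.5352 Mz 0.183 tau6 0.071 F [1.7 2.9 3.5] v6 0.197
t8.90 yaw 0.5151 Mz 0.194 tau6 0.066 F [0.6 3.6 3.1] v6 0.198
```

```bash
python3 -m creep '[[[0.2,0,0.2],0.02,0.3]]' >/dev/null; python3 s.py
python3 -m creep '[[[0.2,0,0.2],0.02,0.3]]' >/dev/null; python3 s.py
python3 -m creep '[[[0,0,0],0.02,0.3]]' >/dev/null; python3 s.py
python3 -m creep '[[[0,0,0],0.02,0.3]]' >/dev/null; python3 s.py
```

```text
t9.00 yaw 0.4956 Mz 0.297 tau6 0.075 F [0.6 1.4 4. ] v6 0.203
t9.10 yaw 0.4758 Mz 0.164 tau6 0.063 F [-0.5  0.7  4. ] v6 0.205
t9.20 yaw 0.4556 Mz 0.186 tau6 0.062 F [-0.5 -0.5  4. ] v6 0.197
t9.30 yaw 0.4351 Mz 0.092 tau6 -0.063 F [-1.1  0.6  3.6] v6 0.197
```

```bash
python3 -m creep '[[[0,0,0],0.02,0.3]]' >/dev/null; python3 s.py
python3 -m creep '[[[0,0,0],0.02,0.3]]' >/dev/null; python3 s.py
python3 -m creep '[[[0,0,0],0.02,0.3]]' >/dev/null; python3 s.py
python3 -m creep '[[[0,0,0],0.02,0.3]]' >/dev/null; python3 s.py
```

```text
t9.40 yaw 0.4152 Mz 0.070 tau6 -0.033 F [-1.6 -0.3  4.3] v6 0.198
t9.50 yaw 0.3952 Mz 0.091 tau6 -0.080 F [-0.8 -0.3  3.8] v6 0.199
t9.60 yaw 0.3751 Mz -0.065 tau6 -0.147 F [-2.1 -1.8  5.2] v6 0.199
t9.70 yaw 0.3559 Mz 0.264 tau6 0.146 F [-1.7 -1.4  4.5] v6 0.186
```

The dip began at yaw 0.44. The pull then grew to −0.147, and it flipped to resisting between 0.375 and 0.356, so the middle is near 0.365. I let go here.

```bash
python3 -m creep '[[[0,0,0],0,0.3],[[0,0,0],0,0.3]]' >/dev/null; python3 s.py
python3 -m creep '[[[0,0,0],0,0.6],[[0,0,0],0,0.6],[[0,0,0],0,0.6],[[0,0,0],0,0.6],[[0,0,0],0,0.6]]'; python3 s.py
```

```text
t9.90 yaw 0.3572 Mz 0.073 tau6 0.094 F [-2.9 -1.9  4.4] v6 0.000
time: 10.4
position: [0.522, -0.0598, 0.0754]
tool_rot: [-0.696, -0.125, 0.126, 0.696]
ft_force: [-0.5, 0.3, 0.5]
grip_width: 0.0515
t10.40 yaw 0.3569 Mz -0.046 tau6 0.000 F [-0.5  0.3  0.5] v6 -0.001
```

```bash
python3 -m creep '[[[0,-10,0],0,0.6],[[0,-20,0],0,0.6],[[0,-20,0],0,0.6],[[0,-8,0],0,0.6],[[0,0,0],0,0],[[0,0,0],0,0],[[0,0,0],0,0],[[0,0,0],0,0]]' 5; python3 st.py .4635 -.0687 .130
```

```text
time: 11.2
position: [0.5214, -0.0598, 0.1327]
tool_rot: [-0.696, -0.125, 0.126, 0.696]
ft_force: [-0.0, -0.5, 1.0]
grip_width: 0.0279
t11.20 p [521.4 -59.8 132.7] yaw0.3569 tilt [-0.002  0.001 -1.   ] F [-0.  -0.5  1. ] M [-0.109  0.051 -0.048] w0.0279 q6 -0.684 tau6 -0.000
delta tool mm [-57.3   2.8  11.9]
```

```bash
python3 -m creep '[[[-17,0,4],0,0],[[-20,0,4],0,0],[[-20,0,4],0,0],[[0,0,0],0,0],[[0,0,0],0,0],[[0,0,0],0,0]]' 5; python3 st.py .4635 -.0687 .080
python3 - <<'E'
from rig import robot
import cv2
for n in ("side","wrist"):
    c=robot.camera(n)
    if n=='wrist':print(n,{k:v for k,v in c.items() if k!="pixels"})
    cv2.imwrite(f"pics/{n}2.png",c["pixels"][:,:,::-1])
E
```

```text
time: 11.8
position: [0.4658, -0.069, 0.1336]
tool_rot: [0.696, 0.126, -0.125, -0.696]
ft_force: [0.6, -1.2, -0.7]
grip_width: 0.0007
t11.80 p [465.8 -69.  133.6] yaw0.3569 tilt [ 0.002 -0.001 -1.   ] F [ 0.6 -1.2 -0.7] M [-0.058  0.053 -0.01 ] w0.0007 q6 -0.742 tau6 0.001
delta tool mm [-2.1 53.6  1.2]
wrist {'fx': 322.7464157248564, 'fy': 322.7464157248564, 'cx': 322.28975372997576, 'cy': 200.3620470486244, 'position': array([ 0.44241152, -0.00352808,  0.29475715]), 'rotation': array([-0.12716676, -0.02377188,  0.17640372,  0.9757793 ])}
```

View pics/wrist2.png

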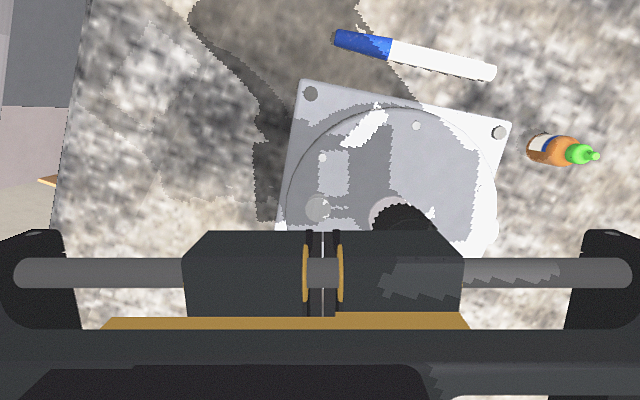

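View pics/side2.png

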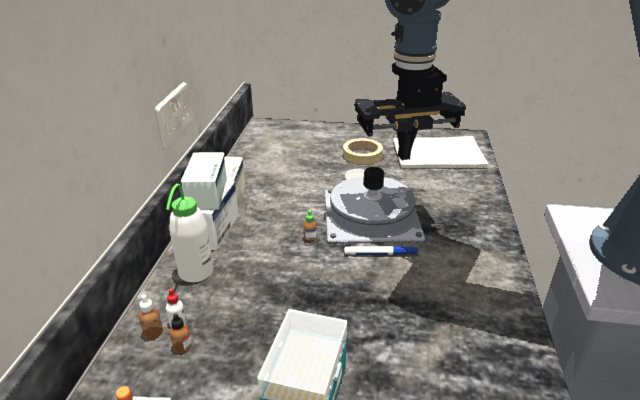

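The wrist picture shows the pin head at (318,207) and the knob at (405,215). The fingers are shut and near the pin. The gripper's long side lies toward the knob, so I'll turn it across (yaw about 1.74) for more clearance.

```bash
python3 -m creep '[[[-1,0,0],-0.08,0],[[-1,0,1],-0.14,0],[[0,0,0],-0.14,0],[[0,0,0],-0.14,0],[[0,0,0],-0.14,0],[[0,0,0],-0.14,0],[[0,0,0],-0.14,0],[[0,0,0],-0.14,0]]' >/dev/null
python3 -m creep '[[[0,0,0],-0.14,0],[[0,0,0],-0.12,0],[[0,0,0],-0.06,0],[[0,0,0],0,0],[[0,0,0],0,0]]' >/dev/null; python3 st.py .4635 -.0687 .080
python3 - <<'E'
from rig import robot
from h import *
c=robot.camera("wrist")
CAM['wrist']=(c['fx'],c['cx'],c['cy'],c['position'],c['rotation'])
print(proj('wrist',[.4635,-.0687,.064]),proj('wrist',[.464,-.0675,.064]))
cv2.imwrite("pics/wrist3.png",c["pixels"][:,:,::-1])
np.save('w3.npy',np.r_[c['position'],c['rotation']])
E
```

```text
t13.20 p [462.6 -68.5 133.5] yaw1.7359 tilt [ 0. -0. -1.] F [-0.6 -0.1  0.3] M [0.058 0.059 0.013] w0.0001 q6 -2.123 tau6 -0.012
delta tool mm [-0.3 53.5 -0.9]
(np.float64(321.93156548412225), np.float64(210.98215420720902)) (np.float64(323.4063629817917), np.float64(211.86941643900204))
```

View pics/wrist3.png

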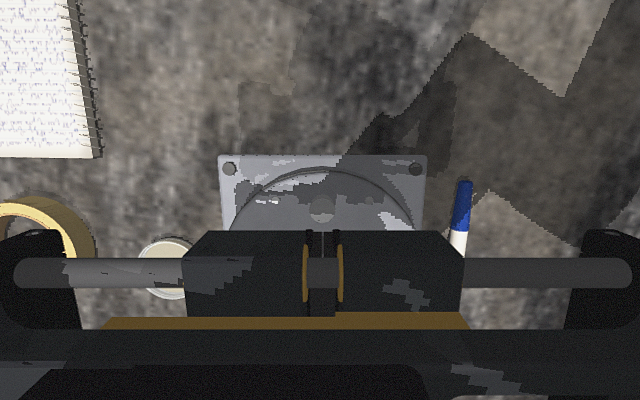

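The pin head at (322,209) matches the predicted (322,211). I go down to just above it, then press in small steps.

```bash
python3 -m creep '[[[0,10,0],0,0],[[0,20,-0.5],0,0],[[0,18,-0.4],0,0],[[0,9,0],0,0],[[0,4,0],0,0],[[0,0,0],0,0],[[0,0,0],0,0]]' >/dev/null; python3 st.py .4635 -.0687 .064
python3 -m creep '[[[0,3,0],0,0],[[0,2,0],0,0],[[0,1,0],0,0]]' >/dev/null; python3 st.py
python3 -m creep '[[[0,1,0],0,0],[[0,1,0],0,0],[[0,0,0],0,0]]' >/dev/null; python3 st.py
python3 -m creep '[[[0,1,0],0,0],[[0,1,0],0,0],[[0,0,0],0,0]]' >/dev/null; python3 st.py
```

```text
t13.95 p [463.3 -68.5  72.9] yaw1.7369 tilt [ 0.001 -0.    -1.   ] F [-0.   0.3 -0.2] M [ 0.022  0.037 -0.004] w0.0009 q6 -2.123 tau6 0.001
delta tool mm [-0.2  8.9 -0.1]
t14.25 p [463.1 -68.4  66.6] yaw1.7370 tilt [ 0. -0. -1.] F [ 0.3 -0.4 -0.4] M [0.053 0.021 0.022] w0.0003 q6 -2.123 tau6 -0.000
t14.55 p [463.  -68.4  64.5] yaw1.7370 tilt [-0.  0. -1.] F [ 0.3 -0.1 -0.2] M [ 0.053  0.001 -0.01 ] w0.0004 q6 -2.123 tau6 0.000
t14.85 p [463.  -68.4  62.5] yaw1.7370 tilt [ 0. -0. -1.] F [-0.2 -0.6 -0.2] M [0.026 0.007 0.021] w0.0003 q6 -2.123 tau6 0.000
```

```bash
python3 -m creep '[[[0,1,0],0,0],[[0,0,0],0,0]]' >/dev/null; python3 st.py
python3 -m creep '[[[0,1,0],0,0],[[0,0,0],0,0]]' >/dev/null; python3 st.py
python3 -m creep '[[[0,1,0],0,0],[[0,0,0],0,0]]' >/dev/null; python3 st.py
```

```text
t15.05 p [463.  -68.4  61.5] yaw1.7370 tilt [ 0. -0. -1.] F [-0.4  0.1  0.5] M [ 0.013  0.02  -0.018] w0.0003 q6 -2.123 tau6 0.000
t15.25 p [463.1 -68.4  60.5] yaw1.7370 tilt [ 0. -0. -1.] F [ 0.9 -0.4  1.5] M [ 0.026  0.03  -0.025] w0.0009 q6 -2.123 tau6 0.000
t15.45 p [463.  -68.4  59.4] yaw1.7370 tilt [-0. -0. -1.] F [-0.2  0.1 -0. ] M [ 0.031  0.025 -0.   ] w0.0001 q6 -2.123 tau6 0.000
```

Run:
```python
from rig import robot
import cv2
c=robot.camera("side")["pixels"][:,:,::-1]
cv2.imwrite("pics/side4.png",cv2.resize(c[120:240,330:470],None,fx=5,fy=5))
```

```text
(no output)
```

View pics/side4.png

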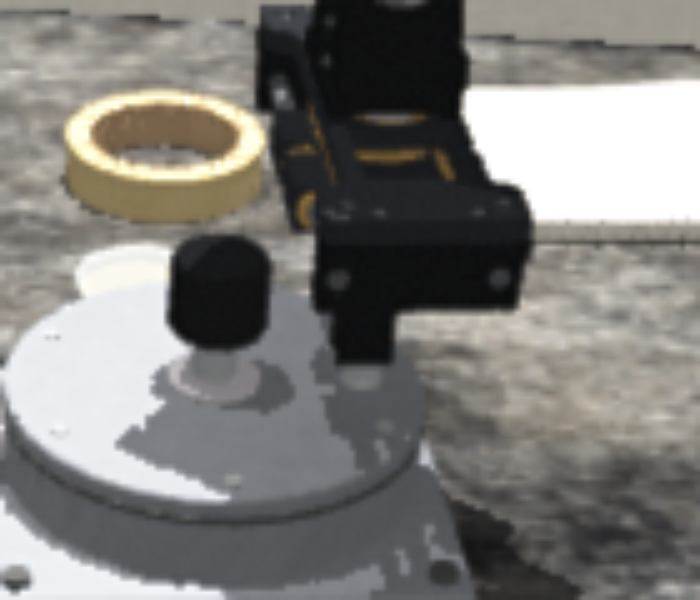

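The fingertips end at (363,362) of the crop, right on the pin head. I'll keep pressing in small steps.

```bash
python3 -m creep '[[[0,1,0],0,0],[[0,0,0],0,0]]' >/dev/null; python3 st.py
python3 -m creep '[[[0,1,0],0,0],[[0,0,0],0,0]]' >/dev/null; python3 st.py
python3 -m creep '[[[0,1,0],0,0],[[0,0,0],0,0]]' >/dev/null; python3 st.py
python3 -m creep '[[[0,1,0],0,0],[[0,0,0],0,0]]' >/dev/null; python3 st.py
```

```text
t15.70 p [463.  -68.4  58.5] yaw1.7370 tilt [ 0.  0. -1.] F [-0.   0.3  0.1] M [-0.016  0.022  0.004] w0.0003 q6 -2.123 tau6 0.000
t15.90 p [463.  -68.4  57.4] yaw1.7370 tilt [ 0. -0. -1.] F [ 0.4 -0.2  0.2] M [ 0.088 -0.04   0.   ] w0.0004 q6 -2.123 tau6 0.000
t16.10 p [463.  -68.4  56.5] yaw1.7369 tilt [ 0.  0. -1.] F [ 0.1  0.1 -0. ] M [0.047 0.025 0.016] w0.0007 q6 -2.123 tau6 0.000
t16.30 p [463.  -68.4  56.3] yaw1.7372 tilt [ 0. -0. -1.] F [-1.   0.1  8.2] M [0.083 0.223 0.044] w0.0005 q6 -2.123 tau6 -0.001
```

```bash
python3 -m creep '[[[0,1,0],0,0],[[0,0,0],0,0]]' >/dev/null; python3 st.py
python3 -m creep '[[[0,0.5,0],0,0],[[0,0,0],0,0]]' >/dev/null; python3 st.py
```

```text
t16.50 p [463.1 -68.4  56.2] yaw1.7373 tilt [ 0.001 -0.    -1.   ] F [-1.8  0.4 19.2] M [ 0.161  0.489 -0.017] w0.0005 q6 -2.123 tau6 -0.002
t16.70 p [463.1 -68.4  56.2] yaw1.7373 tilt [ 0.001 -0.001 -1.   ] F [-3.6  1.3 22.7] M [ 0.213  0.663 -0.023] w0.0007 q6 -2.123 tau6 -0.003
```

The pin meets a hard stop at 56.2 mm, which is home, with at most 23 N. I back off and look.

```bash
python3 -m creep '[[[0,-3,0],0,0],[[0,-10,0],0,0],[[0,-25,0],0,0],[[0,-30,0],0,0],[[0,-30,0],0,0],[[0,-20,0],0,0],[[0,0,0],0,0]]' >/dev/null; python3 st.py
python3 -m creep '[[[0,-10,25],0,0],[[0,-10,25],0,0],[[0,0,0],0,0],[[0,0,0],0,0]]' >/dev/null; python3 st.py
python3 - <<'E'
from rig import robot
from h import *
c=robot.camera("side")["pixels"][:,:,::-1]
cv2.imwrite("pics/side5.png",cv2.resize(c[150:260,300:440],None,fx=5,fy=5))
w=robot.camera("wrist");cv2.imwrite("pics/wrist5.png",w["pixels"][:,:,::-1])
for z in(.056,.062,.064):print(z,np.array(proj('side',[.4637,-.0684,z])))
E
```

```text
t17.40 p [464.8 -69.  174.7] yaw1.7372 tilt [ 0.006 -0.002 -1.   ] F [ 0.9  0.4 -0.3] M [-0.027  0.003 -0.023] w0.0004 q6 -2.123 tau6 0.003
t17.80 p [413.5 -76.7 191.7] yaw1.7361 tilt [-0.  0. -1.] F [ 0.4  0.5 -0.2] M [0.038 0.018 0.028] w0.0003 q6 -2.187 tau6 -0.005
0.056 [401.75118824 192.6499363 ]
0.062 [402.01197397 190.10941865]
0.064 [402.09928162 189.25888649]
```

View pics/side5.png

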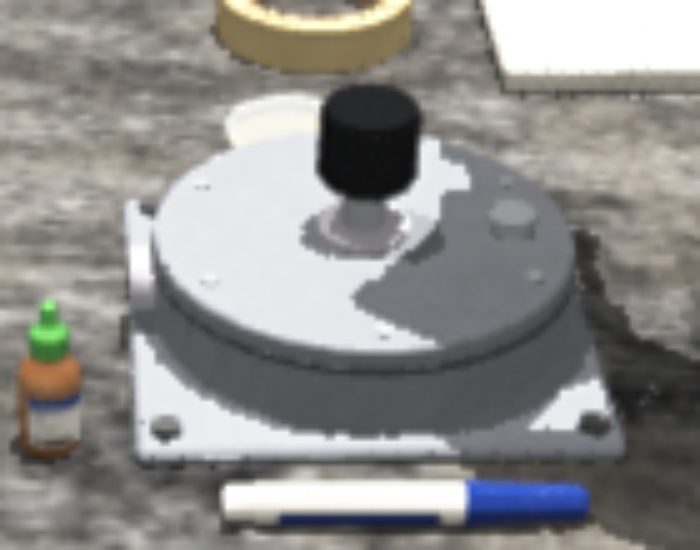

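View pics/wrist5.png

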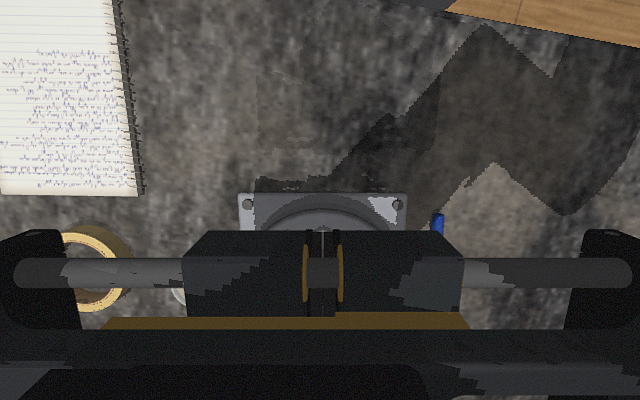

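The side picture shows the pin head at crop row 213, down from 194. That is about 3.6 px, or 8 mm, so it is home on its bush. The dropper, pen and petri dish are where they were.

```bash
python3 -c "
from rig import robot
print(robot.hand_in())"
```

```text
the job is handed in; nothing more can be done
None
```

The wheel is locked and the job is handed in, at about 18 s of the 72 s allowed.

- **Knob:** I gripped it at 22 N and turned it clockwise about 0.98 rad against an even 0.075 Nm or so. The torque then dipped to −0.15 and swung back to +0.15. I let go about 0.01 rad past the middle I estimated from that, which is inside the 0.05 rad within which it centres itself.
- **Lock pin:** I pressed it with closed fingertips until it met a hard stop at 56.2 mm, just above its 56 mm home height. The most force I read was 23 N. The expected 2 N sliding force never showed clearly in the readings. They were mostly taken after each step had stopped, and the sensor noise is about 1 N.
- **Last checks:** The final side picture shows the pin head about 8 mm lower than at the start. The dropper, pen and petri dish look unmoved, and the arm was clear of everything.
- **Disagreement:** The knob's position came out about 2 to 3 mm different in y between the cameras and the grip. I followed the grip, and the side forces stayed within about 7 N.

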